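# Feel round the rim of a chipped clay pan

### The arm

A 7-joint arm with a two-finger parallel gripper is mounted at the origin on the work surface. World frame = base frame: x ahead of the robot, y to its left, z up, the work surface at z = 0. Lengths are in m, angles in rad, forces in N, time in s.
With the tool pointing down it reaches from about 0.425 to 0.95 m from the base axis. Payload 4.7 kg.
Tool frame: the origin (TCP) lies between the finger pads, 19 mm behind the fingertips; this is the grasp point; z points along the fingers, y is the line along which they close (so a half turn about z gives the same grasp; the last joint's range is limited). The gripper opens to 87 mm and grips with 3 to 60 N. Pads are 19 mm wide; open, the fingers measure 117 mm over their backs; the gripper's body (75 mm by 190 mm) begins 51 mm behind the grasp point.
Start: joints at [1.305, 0.469, -0.049, 1.532, 0.024, 1.141, -0.082], TCP at [0.158, -0.656, 0.241] pointing down, gripper open.
Joint ranges: [-2.59, 2.59], [-0.33, 1.99], [-1.39, 1.29], [0.1, 2.45], [-1.04, 4.18], [0.21, 1.99], [-2.66, 2.66]. Speed limits (rad/s): [2.57, 2.57, 3.14, 3.14, 3.14, 3.14, 3.14].

### API

Orientations are given as a unit quaternion [x, y, z, w].
In Python, from bench import arm gives the robot as it stands.
- The arm moves only by the tool arm_command, never from a script. Its argument "steps" is a list of rows, each a list of 7 numbers: the shift along the world's x, y, z in cm, then the turn, a rotation vector about the world's x, y, z in rad, then the opening, from -1 (shut) to 1 (fully open). A call has 1 to 8 rows; each row shifts and turns the commanded pose from where the row before left it; what a row does not reach is not made up. A row lasts 1/8 s, in which the tool goes at most 62.5 mm and 10.7 degrees, less where a joint would pass 70% of its speed; a pose out of reach is approached as far as the arm can. A call with a gripper value outside its range is refused whole. The fingers move at their own pace and stop on an object; "squeeze" is the grip in N (left out, the last holds). Time passes only in rows, so rows that do not move let the fingers close. It gives the time, the measured TCP pose, the force, the opening and the grip force at its end, in the units of the state.
- arm.read_state(): the state, without advancing time (a new reading comes with each control period).
- arm.read_camera(name): name is "scene" or "top" or "wrist"; returns the picture (400x640x3 uint8, red, green, blue); there is no depth.
- arm.camera_info(name): a dict with "fx", "fy", "cx", "cy" (pixels), "position" and "orientation" of the camera in the world. Camera axes: x right, y up, looking along -z (the intrinsics and any distortion apply to the point x, -y, -z); pixel columns grow to the right and rows downward; lengths in m; the calibration is good to about 2 mm. A picture is of the moment at which its call begins: read the wrist's pose just before it. camera_info takes no time and is no camera call; for the wrist camera it gives the pose at the moment of the call.
- arm.sign_off(): hands the job in; it is judged then, once.
The state is a dict: "time_s": time; "q": joint angles; "dq": joint speeds; "effort": joint torques, N m; "tool_pos": TCP position; "tcp_rot": TCP orientation; "contact_force": force on the tool from outside, world axes, zero at the start; "moment": the same for the moment, N m; "width": finger opening in m; "gripper_force": force on a finger pad.
Only numpy, scipy, OpenCV 4.12 (cv2) and the standard library are available. Lean on these libraries where they do the work, as an engineer would, in place of code of your own. Each camera call takes 0.05 s, during which the arm holds its last target. There are 200 camera calls.

### The job

The shallow clay pan on the potting crate has a chip in its rim; before it is planted up again, feel whether the rest of the rim is sound. Starting just beside the chip, run the fingertips with a light touch along the top of the rim, clockwise as seen from above, all the way round to the other side of the chip, then take the hand clear. Only touch the pan: do not pinch, lift, tip or shift it, and leave the pot, jar, trowel and dibber where they are.

Things in the scene. Friction and masses are not known exactly. Their poses are not given: they have to be found in the camera images.
- crate: The upturned grey plastic stacking crate that serves as the potting shelf, 400 mm (its x) by 600 mm (its y), 120 mm high, flat on top; fixed. Origin: centre of its underside, at the level of the board (z = 0), so its top is at z = 0.120.
- pan: Shallow clay pan (wide low pot), loose, about 2 kg, on the crate, hard; creeps if rubbed hard: 203 mm across the rim, 95 mm high, foot 140 mm across. Rim: round band with a flat level top 15 mm wide (mid-line 94 mm from the axis), 95 mm above the foot, so at z = 0.215. Origin: centre of the foot's underside; z up; x points from the axis to the chip.
- chip (a point): Middle of the one chip in the rim, 94 mm from the pan's axis, drawn at the level of the unbroken rim top (95 mm above the foot). Here a shard of the rim band is missing: a gap about 33 mm long along the rim (10 degrees either side of this point), about 20 mm deep.
- rim1 (a point): Point on the mid-line of the flat rim top, 27 degrees clockwise (seen from above) from the chip, the first stretch past the chip.
- rim2 (a point): Point on the mid-line of the flat rim top, 61 degrees clockwise (seen from above) from the chip.
- rim3 (a point): Point on the mid-line of the flat rim top, 95 degrees clockwise (seen from above) from the chip.
- rim4 (a point): Point on the mid-line of the flat rim top, 129 degrees clockwise (seen from above) from the chip.
- rim5 (a point): Point on the mid-line of the flat rim top, 163 degrees clockwise (seen from above) from the chip.
- rim6 (a point): Point on the mid-line of the flat rim top, 197 degrees clockwise (seen from above) from the chip.
- rim7 (a point): Point on the mid-line of the flat rim top, 231 degrees clockwise (seen from above) from the chip.
- rim8 (a point): Point on the mid-line of the flat rim top, 265 degrees clockwise (seen from above) from the chip.
- rim9 (a point): Point on the mid-line of the flat rim top, 299 degrees clockwise (seen from above) from the chip.
- rim10 (a point): Point on the mid-line of the flat rim top, 333 degrees clockwise (seen from above) from the chip, the last stretch before the chip.
- pot: Bystander: empty white plastic flower pot, 124 mm across the rim, 118 mm high, 0.12 kg, upright on the crate. Origin: centre of its underside.
- jar: Bystander: round glass jar with a steel twist cap on, 72 mm across, 115 mm high, upright on the crate behind the pan. Origin: centre of its underside.
- trowel: Bystander: orange plastic hand trowel lying on the crate, about 255 mm long, 72 mm wide, 27 mm high. Origin: on the crate's top, near the middle of its length; x points to the blade's tip.
- dibber: Bystander: wooden T-handled dibber lying on the crate, about 200 mm long, 80 mm over the cross handle, 30 mm high. Origin: on the crate's top, near the middle; x points to its tip.

How it is judged:
On the way, in this order (a step that is already met when the one before it is completed fails the run):
1. the fingertips touch the top of the rim just past the chip, clockwise (near rim1) (contact force between the fingers and pan above 0.15 N and horizontal distance between the grasp point and rim1 below 0.026 m and z of the grasp point in the frame of pan above 0.098 m), for 0.2 s.
2. the touch has come round to rim2 (contact force between the fingers and pan above 0.15 N and horizontal distance between the grasp point and rim2 below 0.026 m and z of the grasp point in the frame of pan above 0.098 m), for 0.2 s.
3. the touch has come round to rim3 (contact force between the fingers and pan above 0.15 N and horizontal distance between the grasp point and rim3 below 0.026 m and z of the grasp point in the frame of pan above 0.098 m), for 0.2 s.
4. the touch has come round to rim4 (contact force between the fingers and pan above 0.15 N and horizontal distance between the grasp point and rim4 below 0.026 m and z of the grasp point in the frame of pan above 0.098 m), for 0.2 s.
5. the touch has come round to rim5 (contact force between the fingers and pan above 0.15 N and horizontal distance between the grasp point and rim5 below 0.026 m and z of the grasp point in the frame of pan above 0.098 m), for 0.2 s.
6. the touch has come round to rim6 (contact force between the fingers and pan above 0.15 N and horizontal distance between the grasp point and rim6 below 0.026 m and z of the grasp point in the frame of pan above 0.098 m), for 0.2 s.
7. the touch has come round to rim7 (contact force between the fingers and pan above 0.15 N and horizontal distance between the grasp point and rim7 below 0.026 m and z of the grasp point in the frame of pan above 0.098 m), for 0.2 s.
8. the touch has come round to rim8 (contact force between the fingers and pan above 0.15 N and horizontal distance between the grasp point and rim8 below 0.026 m and z of the grasp point in the frame of pan above 0.098 m), for 0.2 s.
9. the touch has come round to rim9 (contact force between the fingers and pan above 0.15 N and horizontal distance between the grasp point and rim9 below 0.026 m and z of the grasp point in the frame of pan above 0.098 m), for 0.2 s.
10. the touch reaches the last stretch before the chip (near rim10) (contact force between the fingers and pan above 0.15 N and horizontal distance between the grasp point and rim10 below 0.026 m and z of the grasp point in the frame of pan above 0.098 m), for 0.2 s.
At the end, for the whole second after the job is handed in: Rim touched in order from rim1 to rim10 (over 0.15 N for 0.2 s, TCP within 26 mm sideways of each mark and above the rim); at the end the pan is at rest, upright within 3 degrees and within 20 mm of its start, and pot, jar, trowel and dibber are within 25 mm of theirs (distance of pan from where it was at the start of the episode below 0.02 m and angle between pan's own z axis and vertical below 0.05 rad and linear speed of pan below 0.02 m/s and distance of each of pot, jar, trowel, dibber from where it was at the start of the episode below 0.025 m).
It fails at once if the pan is pressed hard (more than 25 N) or pinched instead of lightly touched (contact force between the fingers and pan above 25 N).
It fails at once if the pan is shoved along (more than 20 mm) or carried (distance of pan from where it was at the start of the episode above 0.02 m).
It fails at once if the pan is lifted (more than 12 mm) (height (world z) of pan above 0.132 m).
It fails at once if the pan is tipped (more than about 6 degrees) (angle between pan's own z axis and vertical above 0.1 rad).
It fails at once if the pot, jar, trowel or dibber is disturbed (moved more than 25 mm) (distance of any of pot, jar, trowel, dibber from where it was at the start of the episode above 0.025 m).
It also fails if it takes over 64 s, if anything falls off the work surface, if the arm or the gripper's body presses on something with over 40 N, if the wrist force passes 120 N, or if a joint passes its speed limit or range.

## Working session

There is one attempt and no reset: what is moved stays moved. The work goes in short steps, Python scripts to look and compute and a tool call to move; the robot and the scene stay as the last step left them, time stands still between calls to the robot, and variables do not carry over. Pictures are saved under pics/ and viewed, at most 10 in all, crops included, and the job is handed in when it is done.

Besides the shell and the picture viewer there is one more tool, called as name(argument=value, ...), one argument or row to a line, values as JSON. arm_command: Moves the arm, as the interface text tells. Its arguments: {"type":"object","properties":{"steps":{"type":"array"},"squeeze":{"type":"number"}},"required":["steps"]}

```bash
mkdir -p pics
python3 - <<'E'
from bench import arm
import cv2
s=arm.read_state();print({k:s[k] for k in('time_s','tool_pos','tcp_rot','contact_force','width')})
for n in("scene","top"):
    print(n,arm.camera_info(n)); cv2.imwrite(f"pics/{n}.png",arm.read_camera(n)[:,:,::-1])
E
```

```text
{'time_s': 0.0, 'tool_pos': array([ 0.15820685, -0.65563177,  0.24019937]), 'tcp_rot': array([ 9.92995709e-01,  1.18146495e-01, -1.74101595e-04, -9.47174808e-04]), 'contact_force': array([0.16887016, 0.29308607, 0.03612264]), 'width': 0.08718284723733663}
scene {'fx': 384.7398392443601, 'fy': 384.7398392443601, 'cx': 322.4585357886893, 'cy': 204.88892423659487, 'position': array([0.92876465, 0.22479463, 0.74184042]), 'orientation': array([0.1366329 , 0.25370419, 0.83971175, 0.46027145])}
top {'fx': 411.7981514083369, 'fy': 411.7981514083369, 'cx': 320.8831527984384, 'cy': 205.2177935487875, 'position': array([0.47419831, 0.0100638 , 0.91138524]), 'orientation': array([-0.04672771,  0.05457717,  0.71221654, -0.69827319])}
```

View pics/top.png

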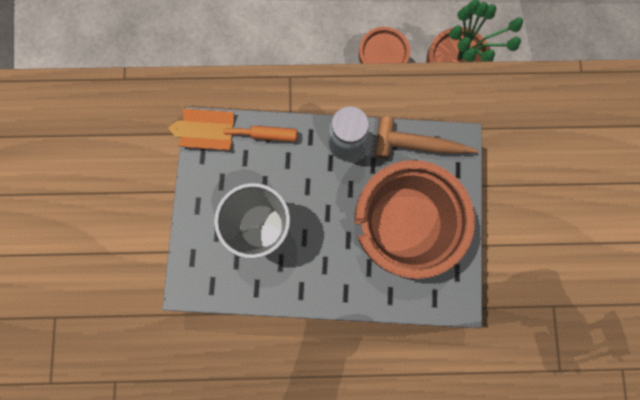

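View pics/scene.png

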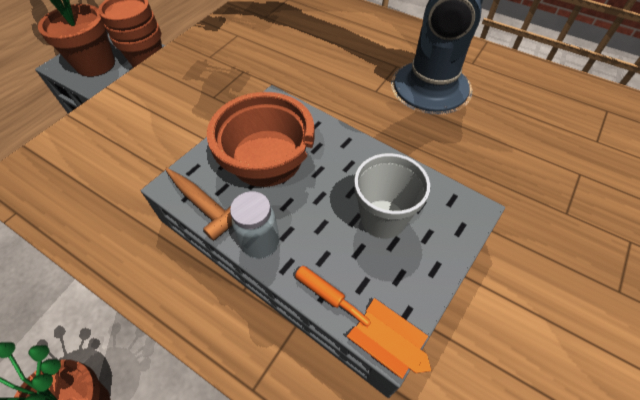

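The top view shows the pan centred near (415,220) with the chip on its left side near (362,225). The jar is at (350,130), the dibber at (430,140) and the pot at (252,220). Next I'll rectify onto the rim plane.

```bash
cat > h.py <<'E'
import numpy as np, cv2
from scipy.spatial.transform import Rotation as R
def proj(info,P):
    c=(np.asarray(P)-info['position'])@R.from_quat(info['orientation']).as_matrix()
    return np.stack([info['fx']*c[...,0]/-c[...,2]+info['cx'], info['fy']*-c[...,1]/-c[...,2]+info['cy']],-1)
def ray(info,uv,z):
    d=R.from_quat(info['orientation']).apply([(uv[0]-info['cx'])/info['fx'],-(uv[1]-info['cy'])/info['fy'],-1])
    return info['position']+d*(z-info['position'][2])/d[2]
E
python3 - <<'E'
from h import *
from bench import arm
T=arm.camera_info("top");S=arm.camera_info("scene")
c=ray(T,(415,218),.215);print(c,ray(S,(262,132),.215))
out=[]
for n,i in(("top",T),("scene",S)):
    im=cv2.imread(f"pics/{n}.png")
    x,y=np.meshgrid(0,0)
    X=c[0]+.15-np.arange(600)/2000; Y=c[1]+.1-0*X
    g=np.stack(np.broadcast_arrays(round(c[0],2)+.13-np.arange(390)[:,None]/1500, round(c[1],2)+.13-np.arange(390)[None]/1500,.215),-1)
    m=proj(i,g).astype(np.float32)
    o=cv2.remap(im,m,None,cv2.INTER_CUBIC)
    cv2.circle(o,(195,195),2,(255,255,255),-1);
    for r in(86.5,101.5): cv2.circle(o,(195,195),int(r*1.5),(255,255,255),1)
    out.append(o)
cv2.imwrite("pics/rect.png",np.hstack(out))
E
```

```text
[ 0.54959192 -0.15870665  0.215     ] [ 0.55888732 -0.14929748  0.215     ]
```

View pics/rect.png

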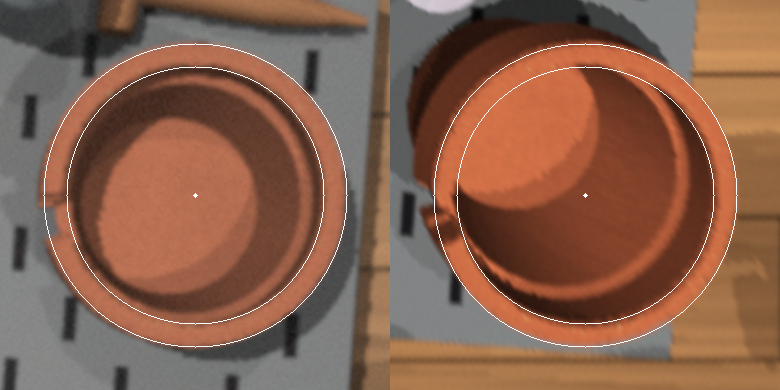

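The rectified pictures put the axis at about (0.55,-0.159). The chip is at the left, slightly below it, around (54,221) on the left and (438,222) on the right. A polar unwrap should refine the chip angle, and I'll check the jar position as well.

Run:
```python
from h import *
from bench import arm
T=arm.camera_info("top");S=arm.camera_info("scene")
c=np.array([.5505,-.1585])
a=np.radians(np.linspace(140,60,640))[None]; r=np.linspace(.115,.075,160)[:,None]
o=[]
for n,i in(("top",T),("scene",S)):
    im=cv2.imread(f"pics/{n}.png")
    g=np.stack(np.broadcast_arrays(c[0]+r*np.cos(a),c[1]+r*np.sin(a),.215),-1)
    p=cv2.remap(im,proj(i,g).astype(np.float32),None,cv2.INTER_CUBIC)
    for k in range(0,640,80): cv2.line(p,(k,0),(k,8),(255,255,255),1)
    for q in (.1015,.0865): y=int((.115-q)/.04*160); p[y,::6]=255
    o.append(p)
cv2.imwrite("pics/polar.png",np.vstack(o))
print("jar",ray(T,(350,124),.235),ray(S,(251,210),.235)); print("pot",ray(T,(252,220),.238))
```

```text
jar [ 0.71108922 -0.05110907  0.235     ] [ 0.71556141 -0.04704671  0.235     ]
pot [0.54899703 0.11509995 0.238     ]
```

View pics/polar.png

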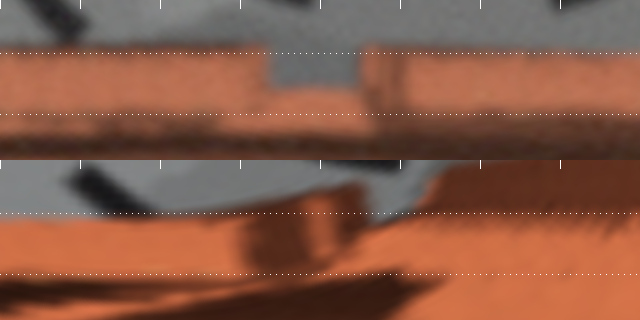

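The polar view shows the gap at the rim-top level running from about column 250 to 405, so 108.8° to 89.4°. That puts the chip at about 99.3° in world terms. Fingers shut gives about 30×19 mm of contact, and the jar is well clear. Now the approach.

arm_command(
  steps=[
    [0,0,4,0,0,0,-1],
    [2,3,2,0,0,0,-1],
    [3.5,4.9,0,0,0,0,-1],
    [3.5,4.9,0,0,0,0,-1],
    [3.5,4.9,0,0,0,0,-1],
    [3.5,4.9,0,0,0,0,-1],
    [3.5,4.9,0,0,0,0,-1],
    [3.5,4.9,0,0,0,0,-1],
  ],
  squeeze=5,
)

```text
time_s: 1.1
tool_pos: [0.389, -0.3303, 0.3011]
tcp_rot: [0.993, 0.118, -0.0, 0.0]
contact_force: [0.8, -1.0, -1.5]
width: 0.0148
gripper_force: 0.0
```

arm_command(
  steps=[
    [3.5,4.9,0,0,0,0,-1],
    [3.5,4.9,0,0,0,0,-1],
    [3.5,4.9,0,0,0,0,-1],
    [3.5,4.9,0,0,0,0,-1],
    [3,4.2,-1,0,0,0,-1],
    [1.8,2.5,-2,0,0,0,-1],
    [0,0,-1,0,0,0,-1],
    [0,0,0,0,0,0,-1],
  ],
)

```text
time_s: 2.1
tool_pos: [0.5753, -0.0704, 0.2601]
tcp_rot: [0.993, 0.118, -0.002, 0.0]
contact_force: [0.2, -0.4, -0.0]
width: 0.0006
gripper_force: 0.0
```

arm_command(
  steps=[
    [0,0,-1,0,0,0,-1],
    [0.1,0.2,-0.8,0,0,0,-1],
    [0,0,-0.2,0,0,0,-1],
    [0,0,-0.2,0,0,0,-1],
    [0,0,-0.1,0,0,0,-1],
    [0,0,0,0,0,0,-1],
  ],
)

```text
time_s: 2.85
tool_pos: [0.5775, -0.0672, 0.2384]
tcp_rot: [0.993, 0.118, 0.0, 0.0]
contact_force: [0.0, -0.4, -0.5]
width: 0.0008
gripper_force: 0.0
```

Run:
```python
from h import *
from bench import arm
s=arm.read_state();print(s['contact_force'],s['tool_pos'])
cv2.imwrite("pics/touch.png",arm.read_camera("scene")[40:240,130:430,::-1].repeat(2,0).repeat(2,1))
```

```text
[ 0.01931927 -0.43209461 -0.47572186] [ 0.57746771 -0.06721111  0.23838676]
```

View pics/touch.png

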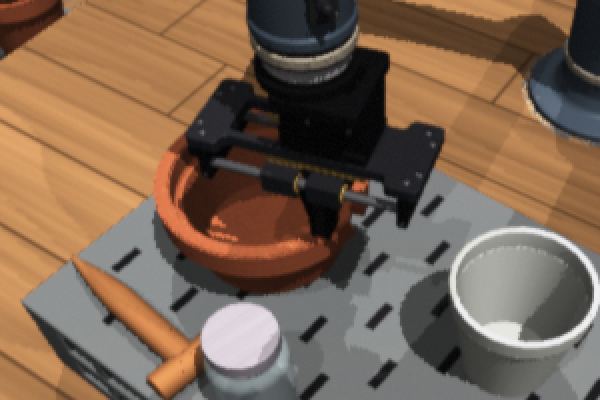

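The fingertips, near (320,225), are just above the rim beside the chip, near (360,195). Next I'll lower slowly, watching the force.

arm_command(
  steps=[
    [0,0,-0.1,0,0,0,-1],
    [0,0,-0.1,0,0,0,-1],
    [0,0,-0.1,0,0,0,-1],
    [0,0,0,0,0,0,-1],
  ],
)

```text
time_s: 3.4
tool_pos: [0.5773, -0.0672, 0.2351]
tcp_rot: [0.993, 0.118, -0.0, 0.0]
contact_force: [-0.4, 0.3, -0.1]
width: 0.0006
gripper_force: 0.0
```

arm_command(
  steps=[
    [0,0,-0.1,0,0,0,-1],
    [0,0,0,0,0,0,-1],
  ],
)

```text
time_s: 3.65
tool_pos: [0.5774, -0.0672, 0.2342]
tcp_rot: [0.993, 0.118, 0.0, 0.0]
contact_force: [0.5, -0.1, 0.5]
width: 0.0003
gripper_force: 0.0
```

arm_command(
  steps=[
    [0,0,-0.1,0,0,0,-1],
    [0,0,0,0,0,0,-1],
  ],
)

```text
time_s: 3.9
tool_pos: [0.5774, -0.0672, 0.2342]
tcp_rot: [0.993, 0.118, 0.0, 0.0]
contact_force: [-1.6, -1.3, 5.6]
width: 0.0003
gripper_force: 2.5
```

Run:
```python
import numpy as np
c=np.array([55.05,-15.8]);p=np.array([57.74,-6.72])
for k in range(18):
    o=[]
    for j in range(1,9):
        a=np.radians(73.5-17*k-17*j/8); t=c+9.4*np.array([np.cos(a),np.sin(a)])
        d=np.round(t-p,2); p=p+d; o.append(f"{d[0]:g},{d[1]:g}")
    print(k," | ".join(o)," end",p.round(2))
```

```text
0 0.31,-0.17 | 0.33,-0.12 | 0.32,-0.13 | 0.32,-0.14 | 0.32,-0.15 | 0.3,-0.17 | 0.3,-0.17 | 0.3,-0.19  end [60.24 -7.96]
1 0.29,-0.2 | 0.27,-0.21 | 0.28,-0.22 | 0.26,-0.22 | 0.25,-0.24 | 0.25,-0.25 | 0.24,-0.26 | 0.22,-0.26  end [62.3  -9.82]
2 0.22,-0.27 | 0.21,-0.28 | 0.19,-0.29 | 0.19,-0.3 | 0.17,-0.3 | 0.16,-0.31 | 0.16,-0.31 | 0.13,-0.32  end [ 63.73 -12.2 ]
3 0.13,-0.33 | 0.12,-0.33 | 0.1,-0.33 | 0.09,-0.34 | 0.08,-0.34 | 0.06,-0.34 | 0.06,-0.34 | 0.04,-0.35  end [ 64.41 -14.9 ]
4 0.02,-0.35 | 0.02,-0.34 | -0,-0.35 | -0.01,-0.35 | -0.03,-0.35 | -0.04,-0.35 | -0.05,-0.34 | -0.06,-0.34  end [ 64.26 -17.67]
5 -0.07,-0.34 | -0.09,-0.34 | -0.1,-0.34 | -0.12,-0.32 | -0.12,-0.33 | -0.14,-0.32 | -0.15,-0.32 | -0.16,-0.31  end [ 63.31 -20.29]
6 -0.17,-0.3 | -0.18,-0.3 | -0.2,-0.28 | -0.2,-0.29 | -0.22,-0.27 | -0.22,-0.27 | -0.24,-0.26 | -0.24,-0.24  end [ 61.64 -22.5 ]
7 -0.25,-0.24 | -0.27,-0.23 | -0.27,-0.22 | -0.27,-0.21 | -0.29,-0.2 | -0.29,-0.19 | -0.3,-0.18 | -0.31,-0.17  end [ 59.39 -24.14]
8 -0.31,-0.15 | -0.32,-0.15 | -0.32,-0.13 | -0.33,-0.12 | -0.33,-0.11 | -0.34,-0.09 | -0.34
[... 439 characters left out ...]
25,0.24 | -0.24,0.25 | -0.23,0.26 | -0.23,0.27 | -0.21,0.28 | -0.21,0.28 | -0.19,0.29  end [ 47.12 -20.85]
13 -0.18,0.3 | -0.17,0.3 | -0.16,0.31 | -0.15,0.32 | -0.13,0.32 | -0.13,0.32 | -0.11,0.33 | -0.1,0.34  end [ 45.99 -18.31]
14 -0.09,0.34 | -0.07,0.34 | -0.06,0.34 | -0.05,0.34 | -0.04,0.35 | -0.02,0.35 | -0.01,0.35 | 0,0.35  end [ 45.65 -15.55]
15 0.02,0.34 | 0.03,0.35 | 0.04,0.35 | 0.05,0.34 | 0.07,0.34 | 0.08,0.34 | 0.09,0.34 | 0.11,0.33  end [ 46.14 -12.82]
16 0.11,0.33 | 0.13,0.33 | 0.14,0.31 | 0.15,0.32 | 0.17,0.31 | 0.17,0.3 | 0.19,0.29 | 0.2,0.29  end [ 47.4  -10.34]
17 0.2,0.28 | 0.22,0.27 | 0.23,0.26 | 0.24,0.26 | 0.24,0.25 | 0.26,0.23 | 0.27,0.23 | 0.27,0.22  end [49.33 -8.34]
```

arm_command(
  steps=[
    [0.31,-0.17,0.02,0,0,0,-1],
    [0.33,-0.12,0,0,0,0,-1],
    [0.32,-0.13,0,0,0,0,-1],
    [0.32,-0.14,0,0,0,0,-1],
    [0.32,-0.15,0,0,0,0,-1],
    [0.3,-0.17,0,0,0,0,-1],
    [0.3,-0.17,0,0,0,0,-1],
    [0.3,-0.19,0,0,0,0,-1],
  ],
)

```text
time_s: 4.9
tool_pos: [0.602, -0.0784, 0.2341]
tcp_rot: [0.993, 0.119, -0.0, -0.001]
contact_force: [-3.8, 3.1, 5.2]
width: 0.0008
gripper_force: 2.8
```

Friction is high, so I'll lighten the touch.

arm_command(
  steps=[
    [0.29,-0.2,0.03,0,0,0,-1],
    [0.27,-0.21,0.02,0,0,0,-1],
    [0.28,-0.22,0,0,0,0,-1],
    [0.26,-0.22,0,0,0,0,-1],
    [0.25,-0.24,0,0,0,0,-1],
    [0.25,-0.25,0,0,0,0,-1],
    [0.24,-0.26,0,0,0,0,-1],
    [0.22,-0.26,0,0,0,0,-1],
  ],
)

```text
time_s: 5.9
tool_pos: [0.6233, -0.0978, 0.2342]
tcp_rot: [0.993, 0.118, 0.0, -0.0]
contact_force: [-1.3, 2.8, 5.5]
width: 0.0007
gripper_force: 2.6
```

arm_command(
  steps=[
    [0.22,-0.27,0.03,0,0,0,-1],
    [0.21,-0.28,0.02,0,0,0,-1],
    [0.19,-0.29,0,0,0,0,-1],
    [0.19,-0.3,0,0,0,0,-1],
    [0.17,-0.3,0,0,0,0,-1],
    [0.16,-0.31,0,0,0,0,-1],
    [0.16,-0.31,0,0,0,0,-1],
    [0.13,-0.32,0,0,0,0,-1],
  ],
)

```text
time_s: 6.9
tool_pos: [0.6373, -0.1225, 0.2342]
tcp_rot: [0.993, 0.118, -0.0, 0.0]
contact_force: [0.1, 0.6, -0.2]
width: 0.0008
gripper_force: 0.0
```

Run:
```python
from h import *
from bench import arm
s=arm.read_state();print(s['contact_force'],s['tool_pos'])
for n,(r0,r1,c0,c1) in (("top",(225,285,360,480)),("scene",(90,190,200,270))):
    a=cv2.imread(f"pics/{n}.png",0)[r0:r1,c0:c1]; b=cv2.cvtColor(arm.read_camera(n),cv2.COLOR_RGB2GRAY)[r0:r1,c0:c1]
    print(n,cv2.phaseCorrelate(a.astype(float),b.astype(float)))
    if n=="top": cv2.imwrite("pics/t2.png",cv2.resize(cv2.cvtColor(arm.read_camera(n),cv2.COLOR_RGB2BGR)[80:300,300:500],None,fx=2,fy=2))
```

```text
[ 0.06551658  0.60059785 -0.23315836] [ 0.63732227 -0.12251454  0.23424161]
top ((-0.14001648427147728, 0.009568248492961118), 0.7430364944667375)
scene ((0.2312431077897088, -0.12117271312498445), 0.33251724749189904)
```

View pics/t2.png

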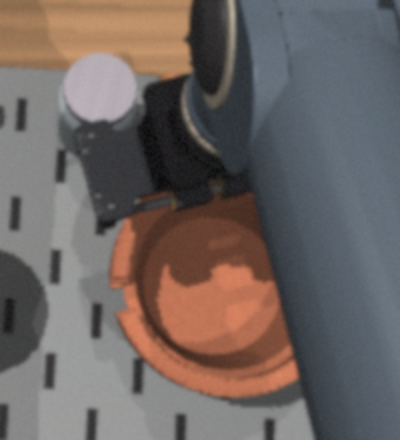

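The pan hasn't moved (under 0.3 px in both views), and the gripper body passes above the jar. The touch has gone too light, so I'll lower slightly and carry on.

arm_command(
  steps=[
    [0,0,-0.03,0,0,0,-1],
    [0,0,0,0,0,0,-1],
  ],
)

```text
time_s: 7.3
tool_pos: [0.6373, -0.1219, 0.2342]
tcp_rot: [0.993, 0.118, 0.0, 0.0]
contact_force: [-0.1, -0.9, 0.0]
width: 0.0004
gripper_force: 0.2
```

arm_command(
  steps=[
    [0,0,-0.03,0,0,0,-1],
    [0,0,0,0,0,0,-1],
  ],
)

```text
time_s: 7.55
tool_pos: [0.6373, -0.1219, 0.2342]
tcp_rot: [0.993, 0.118, 0.0, 0.0]
contact_force: [-1.1, 0.3, 2.4]
width: 0.0005
gripper_force: 1.3
```

arm_command(
  steps=[
    [0.13,-0.33,-0.01,0,0,0,-1],
    [0.12,-0.33,0,0,0,0,-1],
    [0.1,-0.33,0,0,0,0,-1],
    [0.09,-0.34,0,0,0,0,-1],
    [0.08,-0.34,0,0,0,0,-1],
    [0.06,-0.34,0,0,0,0,-1],
    [0.06,-0.34,0,0,0,0,-1],
    [0.04,-0.35,0,0,0,0,-1],
  ],
)

```text
time_s: 8.55
tool_pos: [0.6446, -0.1486, 0.2342]
tcp_rot: [0.993, 0.118, 0.001, -0.0]
contact_force: [-0.3, 3.6, 4.9]
width: 0.0006
gripper_force: 2.5
```

arm_command(
  steps=[
    [0.02,-0.35,0,0,0,0,-1],
    [0.02,-0.34,0,0,0,0,-1],
    [0,-0.35,0,0,0,0,-1],
    [-0.01,-0.35,0,0,0,0,-1],
  ],
)

```text
time_s: 9.05
tool_pos: [0.645, -0.1626, 0.2341]
tcp_rot: [0.993, 0.118, 0.001, -0.0]
contact_force: [0.3, 3.1, 4.8]
width: 0.0004
gripper_force: 2.5
```

arm_command(
  steps=[
    [-0.03,-0.35,0,0,0,0,-1],
    [-0.04,-0.35,0,0,0,0,-1],
    [-0.05,-0.34,0,0,0,0,-1],
    [-0.06,-0.34,0,0,0,0,-1],
    [-0.07,-0.34,0,0,0,0,-1],
    [-0.09,-0.34,0,0,0,0,-1],
    [-0.1,-0.34,0,0,0,0,-1],
    [-0.12,-0.32,0,0,0,0,-1],
  ],
)

```text
time_s: 10.05
tool_pos: [0.6395, -0.1902, 0.2342]
tcp_rot: [0.993, 0.118, 0.001, 0.0]
contact_force: [0.8, 3.0, 5.4]
width: 0.0008
gripper_force: 2.5
```

arm_command(
  steps=[
    [-0.12,-0.33,0,0,0,0,-1],
    [-0.14,-0.32,0,0,0,0,-1],
    [-0.15,-0.32,0,0,0,0,-1],
    [-0.16,-0.31,0,0,0,0,-1],
  ],
)

```text
time_s: 10.55
tool_pos: [0.6338, -0.2031, 0.2342]
tcp_rot: [0.993, 0.118, 0.001, 0.0]
contact_force: [1.6, 2.9, 5.6]
width: 0.0002
gripper_force: 2.5
```

arm_command(
  steps=[
    [-0.17,-0.3,0.01,0,0,0,-1],
    [-0.18,-0.3,0,0,0,0,-1],
    [-0.2,-0.28,0,0,0,0,-1],
    [-0.2,-0.29,0,0,0,0,-1],
    [-0.22,-0.27,0,0,0,0,-1],
    [-0.22,-0.27,0,0,0,0,-1],
    [-0.24,-0.26,0,0,0,0,-1],
    [-0.24,-0.24,0,0,0,0,-1],
  ],
)

```text
time_s: 11.55
tool_pos: [0.6168, -0.2254, 0.2342]
tcp_rot: [0.993, 0.118, 0.001, 0.0]
contact_force: [3.3, 2.3, 5.0]
width: 0.0004
gripper_force: 2.5
```

arm_command(
  steps=[
    [-0.25,-0.24,0,0,0,0,-1],
    [-0.27,-0.23,0,0,0,0,-1],
    [-0.27,-0.22,0,0,0,0,-1],
    [-0.27,-0.21,0,0,0,0,-1],
  ],
)

```text
time_s: 12.05
tool_pos: [0.6062, -0.2345, 0.2342]
tcp_rot: [0.993, 0.118, 0.001, 0.0]
contact_force: [1.9, 2.3, 3.8]
width: 0.0005
gripper_force: 2.5
```

arm_command(
  steps=[
    [-0.29,-0.2,0,0,0,0,-1],
    [-0.29,-0.19,0,0,0,0,-1],
    [-0.3,-0.18,0,0,0,0,-1],
    [-0.31,-0.17,0,0,0,0,-1],
    [-0.31,-0.15,0,0,0,0,-1],
    [-0.32,-0.15,0,0,0,0,-1],
    [-0.32,-0.13,0,0,0,0,-1],
    [-0.33,-0.12,0,0,0,0,-1],
  ],
)

```text
time_s: 13.05
tool_pos: [0.5814, -0.2476, 0.2342]
tcp_rot: [0.993, 0.118, 0.001, 0.001]
contact_force: [3.6, 1.2, 5.8]
width: 0.0006
gripper_force: 2.5
```

arm_command(
  steps=[
    [-0.33,-0.11,0,0,0,0,-1],
    [-0.34,-0.09,0,0,0,0,-1],
    [-0.34,-0.08,0,0,0,0,-1],
    [-0.34,-0.07,0,0,0,0,-1],
  ],
)

```text
time_s: 13.55
tool_pos: [0.5678, -0.2513, 0.2342]
tcp_rot: [0.993, 0.118, 0.001, 0.001]
contact_force: [2.7, 1.0, 4.4]
width: 0.0005
gripper_force: 2.5
```

arm_command(
  steps=[
    [-0.34,-0.06,0,0,0,0,-1],
    [-0.35,-0.04,0,0,0,0,-1],
    [-0.34,-0.04,0,0,0,0,-1],
    [-0.35,-0.01,0,0,0,0,-1],
    [-0.35,-0.01,0,0,0,0,-1],
    [-0.35,0.01,0,0,0,0,-1],
    [-0.35,0.02,0,0,0,0,-1],
    [-0.34,0.03,0,0,0,0,-1],
  ],
)

```text
time_s: 14.55
tool_pos: [0.54, -0.2525, 0.2342]
tcp_rot: [0.993, 0.118, 0.001, 0.001]
contact_force: [3.6, 0.2, 5.0]
width: 0.0007
gripper_force: 2.5
```

Run:
```python
from h import *
from bench import arm
for n,(r0,r1,c0,c1) in (("top",(180,250,345,385)),("scene",(110,195,200,300))):
    a=cv2.imread(f"pics/{n}.png",0)[r0:r1,c0:c1]; b=cv2.cvtColor(arm.read_camera(n),cv2.COLOR_RGB2GRAY)[r0:r1,c0:c1]
    print(n,cv2.phaseCorrelate(a.astype(float),b.astype(float)))
```

```text
top ((0.07359918756517558, -0.021436667788634622), 0.9566208884842327)
scene ((-0.0026286803229567113, -0.009239298042778898), 0.8692551001153808)
```

The pan still hasn't moved. Continuing round.

arm_command(
  steps=[
    [-0.35,0.05,0,0,0,0,-1],
    [-0.34,0.05,0,0,0,0,-1],
    [-0.34,0.08,0,0,0,0,-1],
    [-0.34,0.08,0,0,0,0,-1],
    [-0.34,0.1,0,0,0,0,-1],
    [-0.33,0.11,0,0,0,0,-1],
    [-0.33,0.12,0,0,0,0,-1],
    [-0.32,0.13,0,0,0,0,-1],
  ],
)

```text
time_s: 15.65
tool_pos: [0.5129, -0.2457, 0.2341]
tcp_rot: [0.993, 0.118, 0.0, 0.001]
contact_force: [2.8, -1.3, 4.6]
width: 0.0006
gripper_force: 2.5
```

arm_command(
  steps=[
    [-0.32,0.14,0,0,0,0,-1],
    [-0.31,0.16,0,0,0,0,-1],
    [-0.3,0.17,0,0,0,0,-1],
    [-0.3,0.18,0,0,0,0,-1],
    [-0.29,0.19,0,0,0,0,-1],
    [-0.29,0.2,0,0,0,0,-1],
    [-0.28,0.21,0,0,0,0,-1],
    [-0.26,0.22,0,0,0,0,-1],
  ],
)

```text
time_s: 16.65
tool_pos: [0.4892, -0.2315, 0.2341]
tcp_rot: [0.993, 0.117, 0.0, 0.001]
contact_force: [2.3, -1.8, 5.2]
width: 0.0004
gripper_force: 2.6
```

arm_command(
  steps=[
    [-0.27,0.23,0,0,0,0,-1],
    [-0.25,0.24,0,0,0,0,-1],
    [-0.24,0.25,0,0,0,0,-1],
    [-0.23,0.26,0,0,0,0,-1],
    [-0.23,0.27,0,0,0,0,-1],
    [-0.21,0.28,0,0,0,0,-1],
    [-0.21,0.28,0,0,0,0,-1],
    [-0.19,0.29,0,0,0,0,-1],
  ],
)

```text
time_s: 17.65
tool_pos: [0.4707, -0.211, 0.2341]
tcp_rot: [0.993, 0.117, -0.0, 0.002]
contact_force: [1.8, -2.7, 5.6]
width: 0.0005
gripper_force: 2.7
```

arm_command(
  steps=[
    [-0.18,0.3,0,0,0,0,-1],
    [-0.17,0.3,0,0,0,0,-1],
    [-0.16,0.31,0,0,0,0,-1],
    [-0.15,0.32,0,0,0,0,-1],
    [-0.13,0.32,0,0,0,0,-1],
    [-0.13,0.32,0,0,0,0,-1],
    [-0.11,0.33,0,0,0,0,-1],
    [-0.1,0.34,0,0,0,0,-1],
  ],
)

```text
time_s: 18.65
tool_pos: [0.4591, -0.1861, 0.2341]
tcp_rot: [0.993, 0.117, -0.001, 0.002]
contact_force: [0.5, -3.8, 6.6]
width: 0.0002
gripper_force: 3.1
```

arm_command(
  steps=[
    [-0.09,0.34,0.02,0,0,0,-1],
    [-0.07,0.34,0,0,0,0,-1],
    [-0.06,0.34,0,0,0,0,-1],
    [-0.05,0.34,0,0,0,0,-1],
    [-0.04,0.35,0,0,0,0,-1],
    [-0.02,0.35,0,0,0,0,-1],
    [-0.01,0.35,0,0,0,0,-1],
    [0,0.35,0,0,0,0,-1],
  ],
)

```text
time_s: 19.65
tool_pos: [0.4552, -0.1586, 0.2341]
tcp_rot: [0.993, 0.117, -0.001, 0.002]
contact_force: [0.7, -5.0, 6.6]
width: 0.0005
gripper_force: 3.3
```

arm_command(
  steps=[
    [0.02,0.34,0,0,0,0,-1],
    [0.03,0.35,0,0,0,0,-1],
    [0.04,0.35,0,0,0,0,-1],
    [0.05,0.34,0,0,0,0,-1],
    [0.07,0.34,0,0,0,0,-1],
    [0.08,0.34,0,0,0,0,-1],
    [0.09,0.34,0,0,0,0,-1],
    [0.11,0.33,0,0,0,0,-1],
  ],
)

```text
time_s: 20.65
tool_pos: [0.4596, -0.1318, 0.2341]
tcp_rot: [0.993, 0.117, -0.002, 0.002]
contact_force: [-2.3, -4.7, 9.1]
width: 0.0002
gripper_force: 4.2
```

arm_command(
  steps=[
    [0.11,0.33,0.04,0,0,0,-1],
    [0.13,0.33,0.02,0,0,0,-1],
    [0.14,0.31,0,0,0,0,-1],
    [0.15,0.32,0,0,0,0,-1],
    [0.17,0.31,0,0,0,0,-1],
    [0.17,0.3,0,0,0,0,-1],
    [0.19,0.29,0,0,0,0,-1],
    [0.2,0.29,0,0,0,0,-1],
  ],
)

```text
time_s: 21.65
tool_pos: [0.4715, -0.1065, 0.2341]
tcp_rot: [0.993, 0.117, -0.003, 0.002]
contact_force: [-2.5, -4.8, 7.4]
width: 0.0004
gripper_force: 3.6
```

arm_command(
  steps=[
    [0.2,0.28,0.02,0,0,0,-1],
    [0.22,0.27,0,0,0,0,-1],
    [0.23,0.26,0,0,0,0,-1],
    [0.24,0.26,0,0,0,0,-1],
    [0.24,0.25,0,0,0,0,-1],
    [0.26,0.23,0,0,0,0,-1],
    [0.27,0.23,0,0,0,0,-1],
    [0,0,0,0,0,0,-1],
  ],
)

```text
time_s: 22.65
tool_pos: [0.4882, -0.0882, 0.2341]
tcp_rot: [0.993, 0.117, -0.003, 0.001]
contact_force: [-2.6, -2.4, 7.8]
width: 0.0006
gripper_force: 3.2
```

arm_command(
  steps=[
    [0.2,0.15,0,0,0,0,-1],
    [0,0,0,0,0,0,-1],
    [0,0,0,0,0,0,-1],
  ],
)

```text
time_s: 23.02
tool_pos: [0.4898, -0.0869, 0.2341]
tcp_rot: [0.993, 0.117, -0.004, 0.001]
contact_force: [-3.2, -2.7, 6.7]
width: 0.0007
gripper_force: 3.5
```

Now at the last stretch, in contact. Lifting the hand clear.

arm_command(
  steps=[
    [0,0,0.5,0,0,0,-1],
    [0,0,2,0,0,0,-1],
    [0,0,4,0,0,0,-1],
    [-2,0,3,0,0,0,-1],
    [0,0,0,0,0,0,-1],
    [0,0,0,0,0,0,-1],
  ],
)

```text
time_s: 23.78
tool_pos: [0.4718, -0.0844, 0.3286]
tcp_rot: [0.993, 0.118, -0.001, -0.0]
contact_force: [-1.5, 0.1, -0.3]
width: 0.0006
gripper_force: 0.0
```

Run:
```python
from h import *
from bench import arm
o=[]
for n,(r0,r1,c0,c1) in (("top",(180,285,345,400)),("scene",(95,195,200,300))):
    im=cv2.cvtColor(arm.read_camera(n),cv2.COLOR_RGB2BGR)
    a=cv2.imread(f"pics/{n}.png",0)[r0:r1,c0:c1]; b=cv2.cvtColor(im,cv2.COLOR_BGR2GRAY)[r0:r1,c0:c1]
    print(n,cv2.phaseCorrelate(a.astype(float),b.astype(float))); o.append(im)
cv2.imwrite("pics/end.png",cv2.resize(np.hstack(o),(800,250)))
```

```text
top ((-0.05923766443559941, 0.09172266642879379), 0.5423903122433568)
scene ((0.03244820648304625, -0.06311626532231429), 0.8978560697320316)
```

View pics/end.png

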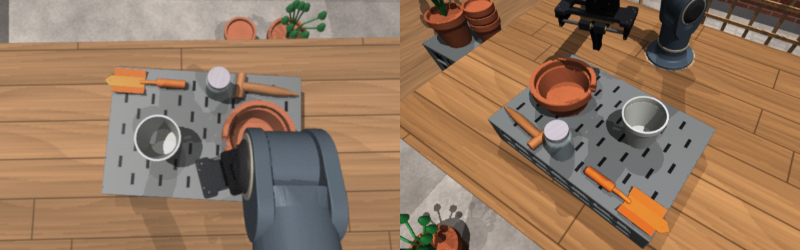

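The hand is clear. The pan (right view, about (563,85)), pot, jar, trowel and dibber are where they started.

```bash
python3 -c "
from bench import arm
print(arm.sign_off())"
```

```text
the job is handed in; nothing more can be done
None
```

I ran the fingertips clockwise round the rim from rim1 to rim10 at about 2–9 N, with one brief loss of contact between rim2 and rim3, lifted clear with the pan and other items unmoved in the final pictures, and handed the job in at about 24 s; no verdict came back.

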